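# Scrape the tile chips off the attic mat

### The arm

A 6-joint arm with a two-finger parallel gripper is mounted at the origin on the work surface. World frame = base frame: x ahead of the robot, y to its left, z up, the work surface at z = 0. Lengths are in mm, angles in rad, forces in N, time in s.
With the tool pointing down it reaches from about 300 to 775 mm from the base axis. Payload 14.6 kg.
Tool frame: the origin (TCP) lies on the centre line of the jaws, within the pads' length; the fingertips stand 8 mm ahead of it and the grasp point (between the pads) lies 11 mm behind it; z points along the fingers, y is the direction in which the jaws open and shut (so a half turn about z gives the same grasp; the last joint's range is limited). The gripper opens to 94 mm and grips with 3 to 60 N. Pads are 16 mm wide; open, the fingers measure 119 mm over their backs; the gripper's body (75 mm by 177 mm) begins 78 mm behind the grasp point.
Start: joints at [1.059, 0.3, 1.521, -0, 1.321, -0.067], TCP at [236.648, 496.474, 174.146] pointing down, gripper open.
Joint ranges: [-3.03, 3.03], [-0.79, 2.21], [0.23, 2.52], [-1.04, 4.18], [0, 3.07], [-2.55, 2.55]. Speed limits (rad/s): [2.22, 2.22, 2.57, 3.14, 3.14, 3.14].

### API

Orientations are given as [roll, pitch, yaw] about the fixed x, y, z axes, in that order (R = Rz(yaw) Ry(pitch) Rx(roll)).
In Python, from cell import read_state, cams, manip gives the robot as it stands.
- The arm moves only by the shell command python3 -m handwheel 'ROWS' [OPENING] [FORCE]. ROWS is JSON, a list of rows, each a list of 4 numbers: the shift along the tool's x, y, z in m, then the turn about the tool's z in degrees. In form: [[dx, dy, dz, turn], ...]. A call has 1 to 5 rows; each row is the pose to reach, as a shift and turn from the pose measured when the call began, along the tool's axes at that moment; what a row does not reach only later rows make up. A row lasts 1/8 s, in which the tool goes at most 62.5 mm and 10.7 degrees, less where a joint would pass 70% of its speed; a pose out of reach is approached as far as the arm can. A call with a gripper value outside its range is refused whole. OPENING is the closure, from 0 (fully open) to 1 (shut), set as the call begins (- or left out, the last holds). The fingers move at their own pace and stop on an object; FORCE is the grip in N (left out, the last holds). Time passes only in rows, so rows that repeat a pose let the fingers close. It gives the time, the measured TCP pose, the force and the opening at its end, in the units of the state.
- read_state(): the state, without advancing time (a new reading comes with each control period).
- cams.camera(name): name is "scene" or "top" or "wrist"; returns the picture (384x512x3 uint8, red, green, blue); there is no depth.
- cams.get_calibration(name): a dict with "vertical_fov" (degrees; the focal length in pixels is half the picture's height over the tangent of half this angle, whatever the lens; pixels are square), "cx", "cy" (the principal point, pixels), "R" (3x3) and "t" (3): a world point X has camera coordinates R X + t. Camera axes: x right, y down, z forward; pixel columns grow to the right and rows downward; lengths in mm; the calibration is good to about 2 mm. A picture is of the moment at which its call begins: read the wrist's pose just before it. get_calibration takes no time and is no camera call; for the wrist camera it gives the pose at the moment of the call.
- manip.sign_off(): hands the job in, once; it reports no verdict.
The state is a dict: "clock": time; "joints": joint angles; "qd": joint speeds; "effort": joint torques, N m; "eef_pos": TCP position; "eef_rot": TCP orientation; "wrist_force": force on the tool from outside, world axes, zero at the start; "moment": the same for the moment, N m; "finger_gap": finger opening in mm.
Only numpy, scipy, OpenCV 4.12 (cv2) and the standard library are available. Lean on these libraries where they do the work, as an engineer would, in place of code of your own. Each camera call takes 0.05 s, during which the arm holds its last target. There are 200 camera calls.

### The job

Take the green scraper block by its handle and with it push both roof-tile chips along the black mat, over its edge and into the shallow open metal tray at one end of the mat. Do not touch the chips with the gripper. Finish with the scraper released and standing upright on the cleared mat.

Things in the scene. Friction and masses are not known exactly. Their poses are not given: they have to be found in the camera images.
- scraper_grip (a point): Loose green scraper block, about 180 g, upright on the table left or right of the mat (the green block without handle is not it). Foot 36 (own x) x 110 (own y) x 28 mm high; on it a handle rib 22 thick (x), 70 long (y), from 28 to 76 mm above the underside. Point: centre of the rib, 52 mm above the underside, z up. Grasp across the 22 mm; its 110 mm wide faces push (along x, either way).
- tray: Fixed open steel tray, 160 (own x) x 80 mm (own y), walls 18 high, 3 thick, floor 3 mm. Origin: underside centre, on the table. Lies 1 mm from the mat's left or right end (a plywood offcut is at the other). The fixed mat, 160 wide along tray x, 220 long along tray y, flat top 24 mm over the table, has its centre 151 mm from the tray's, along +y or -y: the side where the chips lie.
- chip_a: Terracotta roof-tile chip, 28 x 20 x 12 mm high, 13 g, loose, flat on the black mat, any yaw. Centre within 30 mm of the mat's long centre line and 18 to 42 mm from the mat's centre along its length. Origin: centre of its underside, 24 mm above the table.
- chip_b: Second terracotta chip, same size and weight, on the mat on the other side of the mat's centre (18 to 42 mm from it along the length, within 30 mm of the centre line). Origin: centre of its underside.

How it is judged (in metres and radians):
On the way, in this order (a step that is already met when the one before it is completed fails the run):
1. the scraper, held in the gripper, pushes a chip (contact force between the fingers and scraper above 1 N and (contact force between scraper and chip_a above 0.02 N or contact force between scraper and chip_b above 0.02 N)).
2. both chips are in the tray while the scraper is still held (contact force between the fingers and scraper above 1 N and x of chip_a in the frame of tray between -0.08 and 0.08 m and y of chip_a in the frame of tray between -0.04 and 0.04 m and x of chip_b in the frame of tray between -0.08 and 0.08 m and y of chip_b in the frame of tray between -0.04 and 0.04 m), for 0.1 s.
At the end, for the whole second after the job is handed in: Both chips lie at rest inside the tray (their centres within its walls, no higher than 35 mm), and the scraper stands released, at rest and upright within 7 degrees on top of the mat (handle point 76 mm above the table, within 5 mm; between 40 and 275 mm from the tray's centre) (x of chip_a in the frame of tray between -0.08 and 0.08 m and y of chip_a in the frame of tray between -0.04 and 0.04 m and x of chip_b in the frame of tray between -0.08 and 0.08 m and y of chip_b in the frame of tray between -0.04 and 0.04 m and height (world z) of each of chip_a, chip_b below 0.035 m and linear speed of each of chip_a, chip_b, scraper below 0.02 m/s and height (world z) of scraper_grip between 0.071 and 0.081 m and angle between scraper_grip's own z axis and vertical below 0.12 rad and horizontal distance between scraper_grip and tray between 0.04 and 0.275 m); the robot touches nothing.
It fails at once if the gripper or arm touches a chip (contact force between any of the fingers, the arm and chip_a above 0.3 N or contact force between any of the fingers, the arm and chip_b above 0.3 N).
It also fails if it takes over 48 s, if anything falls off the work surface, if the arm or the gripper's body presses on something with over 40 N, if the wrist force passes 120 N, or if a joint passes its speed limit or range.

## Working session

There is one attempt and no reset: what is moved stays moved. The work goes in short steps, Python scripts to look and compute and a shell command to move; the robot and the scene stay as the last step left them, time stands still between calls to the robot, and variables do not carry over. Pictures are saved under pics/ and viewed, about 8 in all and at most 12, crops included, and the job is handed in when it is done.

```bash
mkdir -p pics; ls; python3 - <<'E'
from cell import read_state, cams, manip
import cv2, numpy as np
s=read_state();print(s)
a=[]
for n in("scene","top"):
    im=cams.camera(n);cv2.imwrite(f'pics/{n}0.png',im[:,:,::-1]);c=cams.get_calibration(n);print(n,c)
    a.append(im)
E
```

```text
pics
{'clock': 0.0, 'joints': array([ 1.05942833e+00,  3.00446329e-01,  1.52155120e+00, -1.23748002e-05,
        1.32067456e+00, -6.65894431e-02]), 'qd': array([ 0.00078503, -0.00050471,  0.00057069, -0.00010059, -0.0005018 ,
       -0.0018437 ]), 'effort': array([ 1.44256461e-03, -5.31813705e+01, -3.52733195e+01,  7.09385751e-02,
        2.44765927e-02, -6.71930684e-05]), 'eef_pos': array([236.50658115, 496.24560464, 173.61256853]), 'eef_rot': array([-3.14051481e+00, -5.98660043e-05,  2.69681713e+00]), 'wrist_force': array([-0.57562519, -0.17741236,  1.11578041]), 'moment': array([-0.04595795,  0.00477419, -0.01233523]), 'finger_gap': 94.09264152894399}
scene {'vertical_fov': 44.59539657855368, 'cx': 251.18588638004675, 'cy': 184.18320981523956, 'R': array([[-0.68081333,  0.7321701 , -0.02049745],
       [ 0.47778348,  0.42271118, -0.77008974],
       [-0.55517218, -0.5340807 , -0.63760619]]), 't': array([ 381.69289297, -218.01442412, 1395.0733173 ])}
top {'vertical_fov': 53.844345103976686, 'cx': 252.04337554819745, 'cy': 189.90329277738462, 'R': array([[-0.02206517, -0.99975169, -0.00311342],
       [-0.99557987,  0.02225725, -0.0912433 ],
       [ 0.09128994,  0.00108636, -0.99582376]]), 't': array([ 25.9135276 , 534.81783152, 808.0929639 ])}
```

View pics/top0.png

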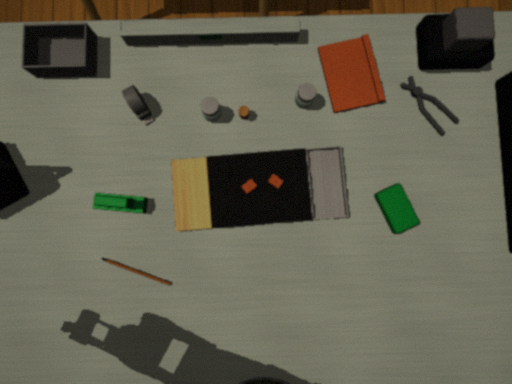

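View pics/scene0.png

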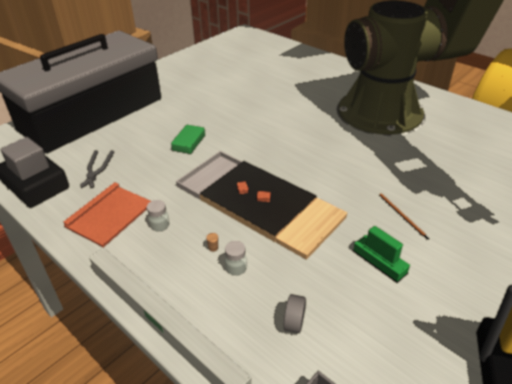

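Top view: scraper at about (120,203) on the left, plywood at (192,193), chips at (249,186) and (276,181), tray at (328,184) on the right. Scene view: the scraper with its handle rib is at (382,252). The handleless green block at (188,138) is the decoy.

```bash
cat > h.py <<'E'
import numpy as np, cv2
from cell import read_state, cams
def ray(c,p,H=384):
    f=H/2/np.tan(np.radians(c['vertical_fov'])/2)
    R=np.array(c['R']);t=np.array(c['t'])
    d=R.T@np.array([(p[0]-c['cx'])/f,(p[1]-c['cy'])/f,1.]); return -R.T@t,d/np.linalg.norm(d)
def onz(c,p,z):
    o,d=ray(c,p); return o+d*(z-o[2])/d[2]
def proj(c,X):
    f=192/np.tan(np.radians(c['vertical_fov'])/2); q=np.array(c['R'])@X+c['t']; return np.array([c['cx']+f*q[0]/q[2],c['cy']+f*q[1]/q[2]])
def tri(r1,r2):
    (o1,d1),(o2,d2)=r1,r2
    s=np.linalg.lstsq(np.c_[d1,-d2],o2-o1,rcond=None)[0]
    a,b=o1+s[0]*d1,o2+s[1]*d2; return (a+b)/2,np.linalg.norm(a-b)
def blobs(m,amin=20):
    cs,_=cv2.findContours(m.astype(np.uint8),cv2.RETR_EXTERNAL,cv2.CHAIN_APPROX_NONE)
    return sorted([c for c in cs if cv2.contourArea(c)>amin],key=cv2.contourArea,reverse=True)
def hsv(im): return cv2.cvtColor(im,cv2.COLOR_RGB2HSV)
def green(im): h=hsv(im);return (h[...,0]>45)&(h[...,0]<80)&(h[...,1]>150)&(h[...,2]>30)
def red(im): h=hsv(im);return (h[...,0]<14)&(h[...,1]>150)&(h[...,2]>100)
def cen(c): m=cv2.moments(c);return np.array([m['m10'],m['m01']])/m['m00']
E
python3 - <<'E'
from h import *
T=cams.get_calibration('top');S=cams.get_calibration('scene')
t=cv2.imread('pics/top0.png')[...,::-1].copy();s=cv2.imread('pics/scene0.png')[...,::-1].copy()
for nm,im,c in(('top',t,T),('scene',s,S)):
  for k,f,z in(('g',green,14),('r',red,30)):
    for b in blobs(f(im),25)[:6]:
      r=cv2.minAreaRect(b);print(nm,k,cen(b).round(1),cv2.contourArea(b),np.round(r[1],1),round(r[2],1),onz(c,cen(b),z).round(0))
      if k=='g': print('   corners',[onz(c,p,28)[:2].round(0).tolist() for p in cv2.boxPoints(r)])
# mat dark
h=hsv(t);m=(h[...,2]<40);m[:140]=0;m[240:]=0;m[:,:195]=0;m[:,325:]=0
m=cv2.morphologyEx(m.astype(np.uint8),cv2.MORPH_CLOSE,np.ones((15,15)))
b=blobs(m)[0];r=cv2.minAreaRect(b);P=np.array([onz(T,p,24)[:2] for p in cv2.boxPoints(r)])
print('mat',P.round(0),[np.linalg.norm(P[i]-P[i-1]).round(0) for i in range(4)],P.mean(0))
big=np.hstack([cv2.resize(t[185:220,85:155],None,fx=5.5,fy=5.5,interpolation=2),cv2.resize(s[220:285,345:415],None,fx=5.5,fy=2.9615)]) if 0 else None
a=cv2.resize(t[180:225,80:160],None,fx=5,fy=5,interpolation=2);d=cv2.resize(s[220:285,340:420],None,fx=5,fy=5,interpolation=2)
cv2.imwrite('pics/scr.png',np.vstack([a,d])[...,::-1])
E
```

```text
top g [396.7 208.5] 1171.5 [45.2 27.7] 63.4 [ 488. -306.   14.]
   corners [[519.0, -253.0], [545.0, -309.0], [456.0, -347.0], [430.0, -292.0]]
top g [118.8 202.5] 653.0 [49.6 14.6] 5.2 [515. 311.  14.]
   corners [[504.0, 361.0], [536.0, 359.0], [523.0, 251.0], [492.0, 253.0]]
top r [351.   73.3] 3366.5 [67.9 52.6] 76.0 [ 793. -214.   30.]
top r [248.8 185.7] 88.5 [ 8.7 11.9] 51.3 [544.  21.  30.]
top r [275.2 180.6] 84.0 [11.9  8.6] 33.7 [554. -37.  30.]
scene g [382.4 252.9] 1402.5 [57.5 31.9] 35.5 [499. 305.  14.]
   corners [[542.0, 259.0], [454.0, 247.0], [474.0, 365.0], [555.0, 371.0]]
scene r [106.6 214.5] 2584.5 [42.9 79.1] 50.2 [ 816. -195.   30.]
scene r [263.3 195.7] 109.0 [10. 13.] 90.0 [541.  21.  30.]
scene r [242.3 187. ] 92.0 [12.   9.8] 71.6 [551. -37.  30.]
scene r [407.5 219.6] 25.5 [57.3  1.4] 42.6 [396. 301.  30.]
mat [[ 611.  114.]
 [ 625. -107.]
 [ 468. -115.]
 [ 454.  102.]] [np.float64(157.0), np.float64(221.0), np.float64(158.0), np.float64(217.0)] [539.67233064  -1.44822571]
```

View pics/scr.png

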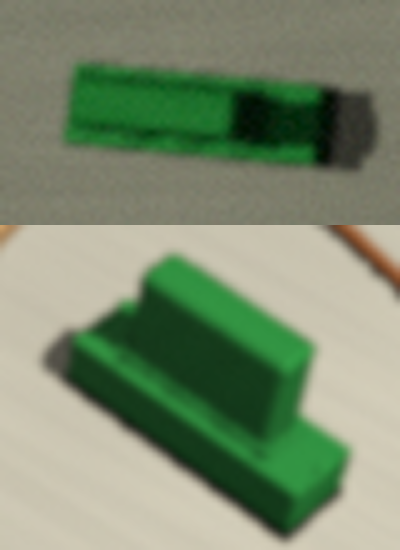

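```bash
python3 - <<'E'
from h import *
T=cams.get_calibration('top');S=cams.get_calibration('scene')
pts=[((127,203),(371.8,229.4)),((94.8,200.6),(399,246.6))]
P=[]
for a,b in pts:
    x,e=tri(ray(T,a),ray(S,b));P.append(x);print(x.round(1),round(e,1))
print('rib mid',(P[0]+P[1])/2,'len',np.linalg.norm(P[0]-P[1]))
for u in((249.,185.7,263.3,195.7),(275.2,180.6,242.3,187)):
    x,e=tri(ray(T,u[:2]),ray(S,u[2:]));print('chip',x.round(1),round(e,1))
for p in((310,149),(344,148),(349,217),(315,220)): print('tray rim',onz(T,p,18).round(0))
s=read_state();g=np.array([511,309.]);d=g-s['eef_pos'][:2];y=s['eef_rot'][2]
print('d tool',d@[np.cos(y),np.sin(y)],d@[np.sin(y),-np.cos(y)],'yaw',np.degrees(y))
E
```

```text
[508.9 276.   68.4] 2.9
[516.  340.6  71.4] 0.1
rib mid [512.43920607 308.27517855  69.90153579] len 65.0257325880735
chip [543.4  21.2  31.8] 1.8
chip [553.1 -36.1  31.9] 2.5
tray rim [ 625. -118.   18.]
tray rim [ 626. -194.   18.]
tray rim [ 471. -198.   18.]
tray rim [ 466. -123.   18.]
d tool -328.3364611991511 -50.92917828440996 yaw 154.51349750478482
```

```bash
python3 -m handwheel '[[-0.05,-0.01,0,10],[-0.11,-0.02,0,20],[-0.17,-0.03,0,30],[-0.23,-0.04,0,40],[-0.29,-0.05,0,50]]' 0 ; python3 - <<'E'
from h import *
s=read_state();g=np.array([511,309.]);d=g-s['eef_pos'][:2];y=s['eef_rot'][2]
print(s['eef_pos'],'d tool',d@[np.cos(y),np.sin(y)],d@[np.sin(y),-np.cos(y)],'yaw',np.degrees(y))
E
```

```text
clock: 0.72
eef_pos: [478.1, 324.9, 173.5]
eef_rot: [-3.141, 0.001, 1.818]
wrist_force: [-0.4, -0.3, 0.7]
finger_gap: 94.4
[478.12015126 324.90444541 173.50452388] d tool -23.478273463712334 27.978679604701878 yaw 104.18794346993852
```

```bash
python3 -m handwheel '[[-0.012,0.014,0,10],[-0.0235,0.028,0,20.5],[-0.0235,0.028,0,20.5]]' 0 ; python3 - <<'E'
from h import *
s=read_state();print(s['eef_pos'],s['eef_rot'],s['joints'])
c=cams.get_calibration('wrist');im=cams.camera('wrist')
cv2.imwrite('pics/w1.png',im[...,::-1])
np.save('w1c.npy',c,allow_pickle=True)
for z in(0,28,76):print(z,[proj(c,np.array([511,309+k,z])).round(0) for k in(-55,0,55)])
E
```

```text
clock: 1.1
eef_pos: [511.4, 308.4, 172.9]
eef_rot: [-3.14, 0.002, 1.46]
wrist_force: [0.6, 0.7, 0.2]
finger_gap: 94.2
[511.42902408 308.35812    172.85913794] [-3.14008684e+00  1.68371617e-03  1.46036256e+00] [ 4.81531714e-01  4.08170719e-01  1.37838804e+00 -5.69939224e-04
  1.35722303e+00  5.92088160e-01]
0 [array([265., 213.]), array([260., 171.]), array([255., 127.])]
28 [array([265., 220.]), array([260., 176.]), array([255., 128.])]
76 [array([266., 235.]), array([260., 185.]), array([254., 130.])]
```

View pics/w1.png

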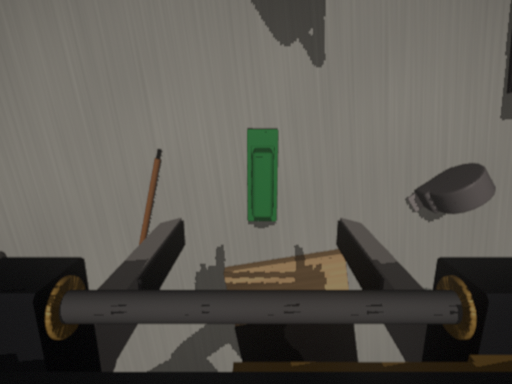

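The scraper is upright and the jaws straddle it: foot at rows 128–222, rib at rows 150–218, both near column 262. The fingertips are at about 183 and 338.

```bash
python3 - <<'E'
from h import *
c=np.load('w1c.npy',allow_pickle=True).item();im=cv2.imread('pics/w1.png')[...,::-1].copy()
b=blobs(green(im))[0];print(cv2.boundingRect(b))
P=b[:,0,:].astype(float)
lo=P[:,1].min();hi=P[:,1].max()
for side in(0,1):
    rows=np.arange(lo+5,hi-5); e=[(P[P[:,1]==r,0].min() if side==0 else P[P[:,1]==r,0].max()) for r in rows]
    k=np.polyfit(rows,e,1); W=[onz(c,(np.polyval(k,r),r),28) for r in(lo,hi)]
    d=W[0]-W[1];print(W[0].round(1),W[1].round(1),'ang',np.degrees(np.arctan2(d[1],d[0])).round(1))
for p in((263,150),(262,218)):print('rib end',onz(c,p,76).round(1))
r1=onz(c,(263,150),76);T=cams.get_calibration('top')
# height: foot far end seen in wrist and top
print(tri(ray(c,(262.5,218)),ray(T,(127,203))))
E
```

```text
Traceback (most recent call last):
IndexError: list index out of range
```

```bash
sed -i 's/^def green.*/def green(im): h=hsv(im);return (h[...,0]>40)\&(h[...,0]<85)\&(h[...,1]>110)\&(h[...,2]>15)/' h.py; python3 - <<'E'
from h import *
c=np.load('w1c.npy',allow_pickle=True).item();im=cv2.imread('pics/w1.png')[...,::-1].copy()
print(im[180,262],hsv(im)[180,262])
b=blobs(green(im))[0];print(cv2.boundingRect(b))
m=np.zeros((384,512),np.uint8);cv2.drawContours(m,[b],-1,1,-1)
ys,xs=np.nonzero(m);lo,hi=ys.min(),ys.max()
for f in(np.min,np.max):
    rows=np.arange(lo+6,hi-8);k=np.polyfit(rows,[f(xs[ys==r]) for r in rows],1)
    W=[onz(c,(np.polyval(k,r),r),28) for r in(lo,hi)];d=W[0]-W[1]
    print(W[0].round(1),W[1].round(1),'ang',np.degrees(np.arctan2(d[1],d[0])).round(1))
for p in((263,150),(262,218)):print('rib end',onz(c,p,76).round(1))
print(tri(ray(c,(262.5,218)),ray(cams.get_calibration('top'),(127,203))))
E
```

```text
[ 44 100  54] [ 65 143 100]
(248, 129, 29, 92)
[503.  363.7  28. ] [490.  256.2  28. ] ang 83.1
[534.7 360.2  28. ] [522.7 252.6  28. ] ang 83.6
rib end [517.4 343.9  76. ]
rib end [508.7 273.4  76. ]
(array([509.24471757, 272.77640539,  74.31454325]), np.float64(0.13253503898430471))
```

```bash
python3 -m handwheel '[[0,0.001,0.05,0],[0,0.001,0.1,0],[0,0.001,0.127,0],[0,0.001,0.13,0],[0,0.001,0.13,0]]' 0 && python3 -m handwheel '[[0,0,0,0],[0,0,0,0],[0,0,0,0],[0,0,0,0],[0,0,0,0]]' 1 40 && python3 -m handwheel '[[0,0,0,0],[0,0,0,0],[0,0,0,0]]'
```

```text
clock: 1.78
eef_pos: [511.7, 309.2, 44.2]
eef_rot: [-3.141, 0.001, 1.466]
wrist_force: [0.1, -0.6, 0.1]
finger_gap: 93.8
clock: 2.4
eef_pos: [511.7, 309.2, 44.2]
eef_rot: [-3.141, 0.001, 1.466]
wrist_force: [0.3, 0.4, -0.3]
finger_gap: 47.7
clock: 2.78
eef_pos: [512.1, 309.4, 44.7]
eef_rot: [3.141, 0.0, 1.466]
wrist_force: [6.3, 5.5, 57.0]
finger_gap: 17.4
```

```bash
python3 - <<'E'
from h import *
s=read_state();print(s['eef_pos'],s['wrist_force'],s['finger_gap'],s['moment'])
im=cams.camera('wrist');cv2.imwrite('pics/w2.png',im[...,::-1])
E
```

```text
[512.08503591 309.4135927   44.7234426 ] [ 6.30620751  5.53778538 57.00608568] 17.438046444294788 [ 1.14161237 -0.32436953 -0.03189617]
```

View pics/w2.png

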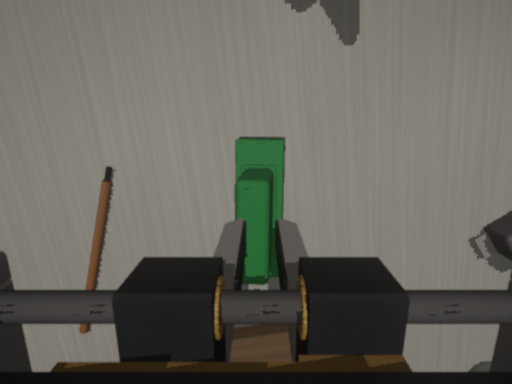

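```bash
python3 - <<'E'
from h import *
c=cams.get_calibration('wrist')
a=np.radians(83.5);ly=np.array([np.cos(a),np.sin(a),0]);lx=np.array([np.sin(a),-np.cos(a),0]);o=np.array([512.4,308.5,0])
for n,hx,hy,z in(('foot',18,55,28),('rib',11,35,76),('ribbase',11,35,28)):
  print(n,[proj(c,o+i*hx*lx+j*hy*ly+[0,0,z]).round(0).tolist() for j in(1,-1) for i in(-1,1)])
E
```

```text
foot [[235.0, 139.0], [284.0, 139.0], [237.0, 275.0], [280.0, 275.0]]
rib [[241.0, 179.0], [278.0, 179.0], [242.0, 284.0], [276.0, 284.0]]
ribbase [[245.0, 166.0], [274.0, 166.0], [245.0, 252.0], [272.0, 252.0]]
```

```bash
python3 -m handwheel '[[0,0,0,0],[0,0,0,0],[0,0,-0.008,0],[0,0,-0.008,0]]' 0.5 25; python3 -m handwheel '[[0,0,0,0],[0,0,0,0],[0,0,0,0]]' 1 25;python3 -m handwheel '[[0,0,0,0],[0,0,0,0],[0,0,0,0]]' 1 25
```

```text
clock: 3.32
eef_pos: [514.2, 310.5, 55.8]
eef_rot: [3.136, -0.003, 1.466]
wrist_force: [0.3, -0.2, 0.1]
finger_gap: 46.5
clock: 3.7
eef_pos: [514.1, 310.5, 55.5]
eef_rot: [3.136, -0.003, 1.466]
wrist_force: [-0.1, -0.5, 0.1]
finger_gap: 20.5
clock: 4.08
eef_pos: [514.1, 310.4, 55.5]
eef_rot: [3.136, -0.003, 1.466]
wrist_force: [-0.8, -0.2, 0.7]
finger_gap: 0.5
```

```bash
python3 - <<'E'
from h import *
im=cams.camera('wrist');t=cams.camera('scene')
a=cv2.resize(t[200:300,320:440],None,fx=3,fy=3)
cv2.imwrite('pics/w3.png',np.vstack([im[:,:512],np.pad(a,((0,0),(0,152),(0,0)))])[:600,:,::-1])
E
```

```text
(no output)
```

View pics/w3.png

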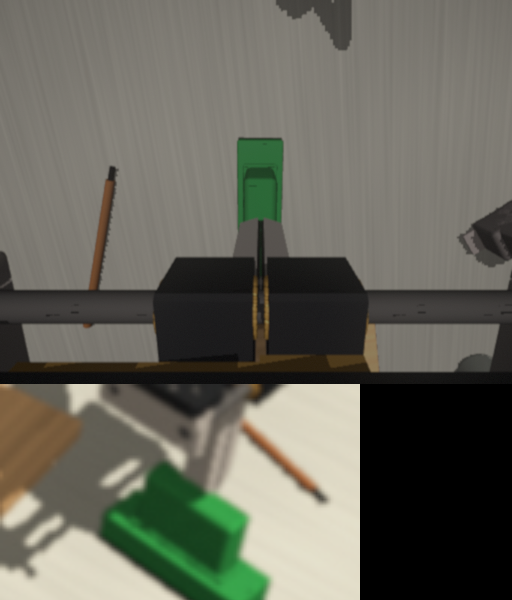

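```bash
python3 - <<'E'
from h import *
from scipy.spatial.transform import Rotation as Ro
s=read_state();R=Ro.from_euler('xyz',s['eef_rot']).as_matrix();p=s['eef_pos'];print(p,s['joints'])
w=cams.get_calibration('wrist');sc=cams.get_calibration('scene')
for k in(-40,-11,0,8):
  X=p+R[:,2]*k;print(k,X.round(0),'wrist',proj(w,X).round(0),'scene',proj(sc,X).round(0),'crop',((proj(sc,X)-[320,200])*3+[0,384]).round(0))
print('wristcam pos',(-np.array(w['R']).T@w['t']).round(0), 'axis',np.array(w['R'])[2].round(2))
print('rib top ends scene crop',[((proj(sc,np.array(q))-[320,200])*3+[0,384]).round(0) for q in((517,343.5,76),(508.7,273.7,76))])
E
```

```text
[514.08624868 310.43412519  55.55047802] [ 4.82439588e-01  5.23527061e-01  1.49630590e+00 -3.80230912e-04
  1.11520770e+00  5.87156123e-01]
-40 [514. 310.  96.] wrist [261. 238.] scene [387. 229.] crop [202. 472.]
-11 [514. 310.  67.] wrist [261. 221.] scene [385. 240.] crop [195. 504.]
0 [514. 310.  56.] wrist [261. 216.] scene [384. 244.] crop [192. 516.]
8 [514. 310.  48.] wrist [261. 212.] scene [383. 247.] crop [190. 525.]
wristcam pos [519. 380. 266.] axis [-0.02 -0.24 -0.97]
rib top ends scene crop [array([242., 522.]), array([152., 462.])]
```

```bash
python3 -m handwheel '[[0,0,-0.03,0],[0,0,-0.06,0],[0,0,-0.06,0]]' 0.3 25; python3 - <<'E'
from h import *
im=cams.camera('wrist');t=cams.camera('scene')
a=cv2.resize(t[170:300,320:450],None,fx=4,fy=4)
cv2.imwrite('pics/w4.png',np.hstack([cv2.resize(im[100:300,180:340],None,fx=1.7,fy=2.6),a])[:,:,::-1])
s=read_state();print(s['eef_pos'],s['eef_rot'])
sc=cams.get_calibration('scene')
print('tip+tcp crop',[((proj(sc,s['eef_pos']-[0,0,k])-[320,170])*4+[272,0]).round(0) for k in(0,8)])
E
```

```text
clock: 4.55
eef_pos: [514.7, 310.8, 117.7]
eef_rot: [3.133, -0.006, 1.466]
wrist_force: [-1.1, -0.1, -0.9]
finger_gap: 26.7
[513.50469416 310.14286436 114.9505337 ] [ 3.13634705e+00 -3.05358334e-03  1.46633334e+00]
tip+tcp crop [array([549., 207.]), array([546., 219.])]
```

View pics/w4.png

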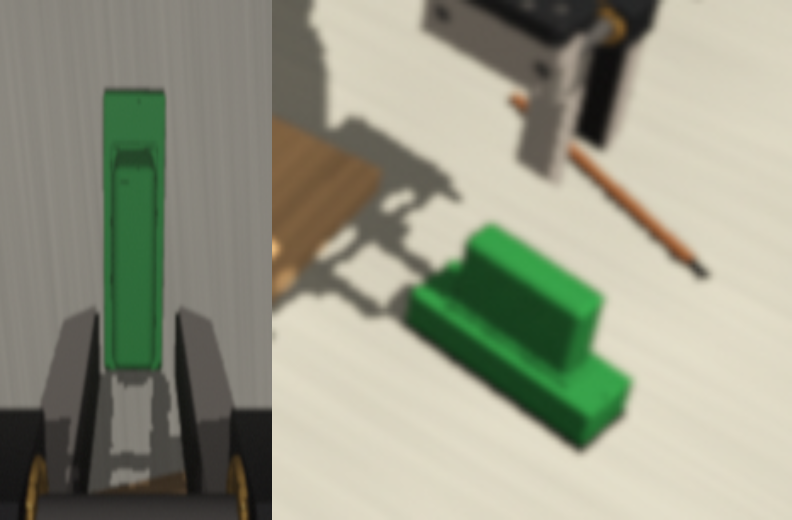

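The handle still stands in place, with the rib at column 260 midway between the fingers. In the scene crop the fingertips appear about 38 mm higher than the state implies, at (572,162) against a predicted (546,219). That explains the first grasp: the tips only pinched the rib's top edge. I'll go lower in guarded steps.

```bash
python3 -m handwheel '[[0,0,0.03,0],[0,0,0.06,0],[0,0,0.072,0],[0,0,0.072,0]]' 0.62 25; python3 -m handwheel '[[0,0,0.004,0],[0,0,0.008,0],[0,0,0.008,0]]'; python3 - <<'E'
from h import *
im=cams.camera('wrist');t=cams.camera('scene')
a=cv2.resize(t[170:300,320:450],None,fx=4,fy=4)
cv2.imwrite('pics/w5.png',np.hstack([cv2.resize(im[100:300,180:340],None,fx=1.7,fy=2.6),a])[:,:,::-1])
s=read_state();print(s['eef_pos'],s['joints'],s['wrist_force'])
E
```

```text
clock: 5.15
eef_pos: [513.5, 310.1, 42.1]
eef_rot: [3.138, -0.002, 1.466]
wrist_force: [1.0, -0.4, 1.1]
finger_gap: 35.9
clock: 5.52
eef_pos: [513.5, 310.1, 34.2]
eef_rot: [3.138, -0.002, 1.466]
wrist_force: [0.3, -0.1, -0.2]
finger_gap: 35.6
[513.63707616 310.18562536  34.38121531] [ 4.82422524e-01  5.50201892e-01  1.51003713e+00 -3.93570376e-04
  1.07674604e+00  5.87116869e-01] [ 1.03869216 -0.43020703  0.37761832]
```

View pics/w5.png

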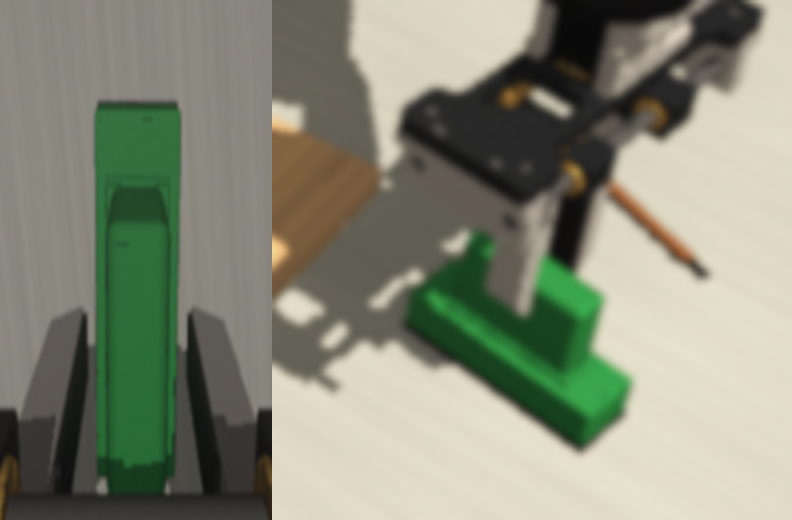

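The fingers now straddle the rib. The front fingertip is at crop (515,310), beside the handle and above the foot.

```bash
python3 - <<'E'
from h import *
sc=cams.get_calibration('scene');w=cams.get_calibration('wrist')
o,d=ray(sc,(380.75,247.5))
for x in(530,536,542): print('scene tip ray at x',x,(o+d*(x-o[0])/d[0]).round(0))
print([ (z,proj(w,np.array([532,318,z])).round(0)) for z in(26,45,60,75)],'obs wrist R tip (291,219)')
E
```

```text
scene tip ray at x 530 [530. 312.  60.]
scene tip ray at x 536 [536. 314.  66.]
scene tip ray at x 542 [542. 317.  73.]
[(26, array([285., 200.])), (45, array([287., 207.])), (60, array([289., 214.])), (75, array([292., 222.]))] obs wrist R tip (291,219)
```

Both views put the fingertips about 30 mm behind the reported TCP, not 8 mm ahead. I'll use the measured offset: tips at about 40 mm means TCP z about 10.

```bash
python3 -m handwheel '[[0,0,0.006,0],[0,0,0.012,0],[0,0,0.016,0],[0,0,0.016,0]]' ; python3 -m handwheel '[[0,0,0.004,0],[0,0,0.008,0],[0,0,0.008,0]]'; python3 -m handwheel '[[0,0,0,0],[0,0,0,0],[0,0,0,0],[0,0,0,0],[0,0,0,0]]' 1 30;  python3 -m handwheel '[[0,0,0,0],[0,0,0,0]]'
```

```text
clock: 6.12
eef_pos: [513.5, 310.1, 17.9]
eef_rot: [3.138, -0.002, 1.466]
wrist_force: [0.6, 0.9, -0.5]
finger_gap: 35.8
clock: 6.5
eef_pos: [513.3, 310.0, 9.5]
eef_rot: [3.139, -0.002, 1.466]
wrist_force: [-0.3, 0.0, -0.0]
finger_gap: 36.2
clock: 7.12
eef_pos: [513.4, 310.0, 9.6]
eef_rot: [3.139, -0.002, 1.466]
wrist_force: [0.6, 1.0, 0.4]
finger_gap: 21.5
clock: 7.38
eef_pos: [513.4, 310.1, 9.6]
eef_rot: [3.139, -0.002, 1.466]
wrist_force: [1.0, -0.4, 0.5]
finger_gap: 21.6
```

```bash
python3 -m handwheel '[[0,0,-0.03,0],[0,0,-0.06,0],[0,0,-0.08,10],[0,0,-0.08,20],[0,0,-0.08,30]]' && python3 -m handwheel '[[0,0,0,10],[0,0,0,20],[0,0,0,30],[0,0,0,40],[0,0,0,50]]'; python3 - <<'E'
from h import *
s=read_state();y=s['eef_rot'][2];d=np.array([536.5,65])-s['eef_pos'][:2]
print(s['joints'].round(2),np.degrees(y),'d tool',d@[np.cos(y),np.sin(y)],d@[np.sin(y),-np.cos(y)])
E
```

```text
clock: 8.0
eef_pos: [513.0, 309.9, 89.6]
eef_rot: [3.14, -0.003, 0.937]
wrist_force: [0.4, 0.4, -2.0]
finger_gap: 21.7
clock: 8.62
eef_pos: [512.9, 309.8, 89.3]
eef_rot: [-3.141, -0.003, 0.059]
wrist_force: [-0.1, 0.0, -2.0]
finger_gap: 21.8
[ 0.48  0.48  1.47 -0.    1.18  1.99] 3.3525460361119532 d tool 9.293033594024871 245.77272247595565
```

```bash
python3 -m handwheel '[[0.002,0.04,0,-1],[0.004,0.09,0,-1],[0.006,0.145,0,-1],[0.008,0.2,0,-1],[0.009,0.246,0,-1]]' && python3 -m handwheel '[[0,0,0,0],[0,0,0,0]]'; python3 - <<'E'
from h import *
s=read_state();y=s['eef_rot'][2];print(s['eef_pos'],np.degrees(y))
im=cams.camera('wrist');t=cams.camera('top')
a=cv2.resize(t[130:240,160:360],None,fx=2.5,fy=2.5)
cv2.imwrite('pics/w6.png',np.vstack([im[60:384],a[:,:500].repeat(1,0) if 0 else np.pad(a,((0,0),(0,12),(0,0)))])[:,:,::-1])
for b in blobs(red(t)&(np.arange(512)[None]>200)&(np.arange(384)[:,None]>140),20)[:4]:print(cen(b),onz(cams.get_calibration('top'),cen(b),36).round(0))
E
```

```text
clock: 9.25
eef_pos: [536.0, 62.8, 89.0]
eef_rot: [-3.141, -0.002, 0.075]
wrist_force: [0.1, 0.2, -2.3]
finger_gap: 21.8
clock: 9.5
eef_pos: [535.9, 63.1, 88.9]
eef_rot: [-3.141, -0.002, 0.075]
wrist_force: [-0.3, 0.2, -1.9]
finger_gap: 21.4
[535.9328748   63.05769713  88.92285386] 4.29930852526606
```

View pics/w6.png

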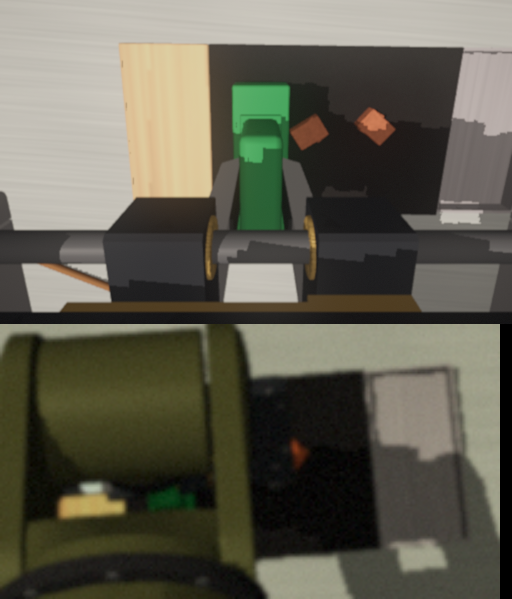

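The wrist view shows the scraper square to the mat. It stands between the plywood edge and the first chip at (309,132); the second chip is at (375,124) and the tray is on the right. I'll back off 6 mm and lower it.

```bash
python3 -m handwheel '[[0,-0.006,0.01,0],[0,-0.006,0.03,0],[0,-0.006,0.045,0],[0,-0.006,0.052,0],[0,-0.006,0.052,0]]' && python3 -m handwheel '[[0,0,0.001,0],[0,0,0.002,0],[0,0,0.002,0]]'&& python3 -m handwheel '[[0,0,0.001,0],[0,0,0.001,0]]'
```

```text
clock: 10.22
eef_pos: [535.4, 70.0, 36.6]
eef_rot: [-3.141, -0.002, 0.077]
wrist_force: [0.0, -0.4, -1.4]
finger_gap: 21.9
clock: 10.6
eef_pos: [535.5, 70.0, 34.8]
eef_rot: [-3.141, -0.002, 0.077]
wrist_force: [0.1, -0.7, -1.2]
finger_gap: 21.5
clock: 10.85
eef_pos: [535.5, 69.9, 33.8]
eef_rot: [-3.141, -0.002, 0.077]
wrist_force: [0.0, -0.1, -2.3]
finger_gap: 21.9
```

```bash
python3 -m handwheel '[[0,0.01,0,0],[0,0.02,0,0],[0,0.03,0,0],[0,0.04,0,0],[-0.001,0.05,0,0]]' && python3 -m handwheel '[[0,0.01,0,0],[0,0.02,0,0],[0,0.03,0,0],[0,0.04,0,0],[-0.001,0.05,0,0]]' && python3 - <<'E'
from h import *
s=read_state();print(s['eef_pos'],s['eef_rot'])
im=cams.camera('wrist')
cv2.imwrite('pics/w7.png',im[:,:,::-1])
E
```

```text
clock: 11.48
eef_pos: [538.4, 19.2, 33.7]
eef_rot: [-3.141, -0.002, 0.076]
wrist_force: [-0.2, -0.0, -2.1]
finger_gap: 21.8
clock: 12.1
eef_pos: [541.2, -31.3, 33.7]
eef_rot: [-3.141, -0.002, 0.076]
wrist_force: [0.8, 0.5, -1.9]
finger_gap: 21.9
[541.23934678 -31.34938594  33.68145679] [-3.14072177e+00 -1.89803804e-03  7.64061984e-02]
```

View pics/w7.png

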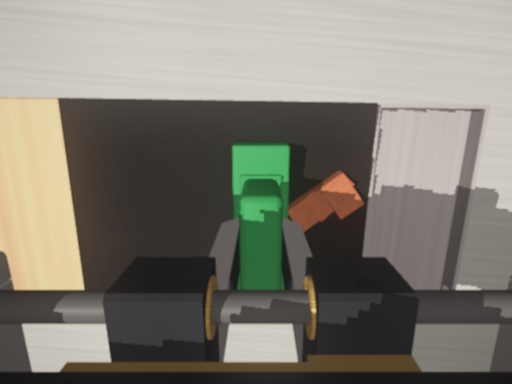

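Both chips run in line ahead of the scraper at about (320,203), and the mat edge is near column 370. I'll continue pushing.

```bash
python3 -m handwheel '[[0,0.01,0,0],[0,0.02,0,0],[0,0.03,0,0],[0,0.04,0,0],[-0.001,0.05,0,0]]' && python3 -m handwheel '[[0,0.007,0,0],[0,0.014,0,0],[0,0.02,0,0],[0,0.027,0,0],[0,0.033,0,0]]' && python3 -m handwheel '[[0,0,0,0],[0,0,0,0]]'&& python3 - <<'E'
from h import *
s=read_state();print(s['eef_pos'],s['eef_rot'])
im=cams.camera('wrist');t=cams.camera('scene')
a=cv2.resize(t[130:260,160:360],None,fx=2.4,fy=2.4)
cv2.imwrite('pics/w8.png',np.vstack([im[70:310],np.pad(a,((0,0),(0,32),(0,0)))])[:,:,::-1])
E
```

```text
clock: 12.78
eef_pos: [544.0, -82.9, 33.6]
eef_rot: [-3.141, -0.002, 0.076]
wrist_force: [0.4, -0.5, -1.1]
finger_gap: 22.4
clock: 13.4
eef_pos: [546.6, -116.2, 33.6]
eef_rot: [-3.141, -0.002, 0.076]
wrist_force: [-0.8, -0.7, -1.0]
finger_gap: 22.0
clock: 13.65
eef_pos: [546.5, -116.1, 33.6]
eef_rot: [-3.141, -0.002, 0.076]
wrist_force: [0.8, 0.8, -2.2]
finger_gap: 21.8
[ 546.50733775 -116.11888396   33.55986641] [-3.14090232e+00 -1.77640721e-03  7.59082971e-02]
```

View pics/w8.png

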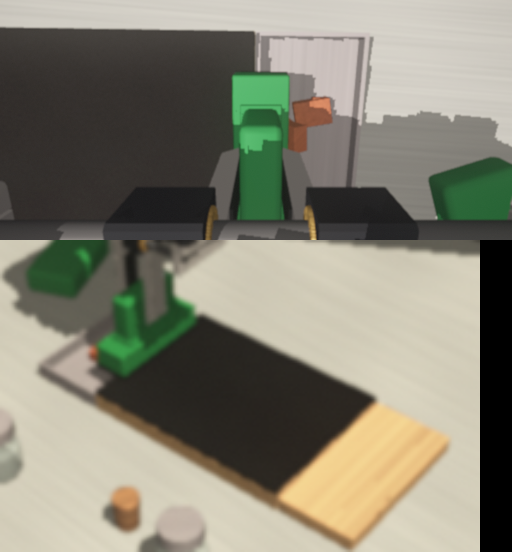

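Both chips look to be over the tray at (312,110) and (298,137). I'll pull back while holding the scraper, then check.

```bash
python3 -m handwheel '[[0,-0.02,0,0],[0,-0.045,0,0],[0,-0.07,0,0],[0,-0.08,0,0],[0,-0.08,0,0]]' && python3 - <<'E'
from h import *
s=read_state();print(s['eef_pos'],s['eef_rot'])
c=cams.get_calibration('wrist');im=cams.camera('wrist');t=cams.camera('scene');S=cams.get_calibration('scene')
a=cv2.resize(t[150:230,160:260],None,fx=3.4,fy=3.4)
cv2.imwrite('pics/w9.png',np.vstack([im[60:330],np.pad(a,((0,0),(0,172),(0,0)))])[:,:,::-1])
u=np.array([.0638,-.998]);v=np.array([.998,.0638])
for nm,i,k in(('wrist',im,c),('scene',t,S)):
  for b in blobs(red(i),15)[:6]:
    x=onz(k,cen(b),12);d=x[:2]-[549.6,-152];print(nm,cen(b).round(0),cv2.contourArea(b),x.round(0),'tray y',(d@u).round(0),'x',(d@v).round(0))
E
```

```text
clock: 14.38
eef_pos: [540.4, -35.6, 33.7]
eef_rot: [-3.141, -0.002, 0.077]
wrist_force: [-1.0, -0.2, -2.1]
finger_gap: 22.0
[540.44193349 -35.59380002  33.72303856] [-3.14101125e+00 -1.91036192e-03  7.73634887e-02]
scene [107. 215.] 2566.5 [ 808. -214.   12.] tray y 78.0 x 254.0
scene [208. 176.] 96.0 [ 560. -145.   12.] tray y -6.0 x 11.0
scene [  2. 232.] 35.0 [ 993. -337.   12.] tray y 213.0 x 431.0
scene [  1. 256.] 24.0 [1024. -270.   12.] tray y 148.0 x 466.0
scene [408. 220.] 18.0 [377. 295.  12.] tray y -457.0 x -144.0
```

View pics/w9.png

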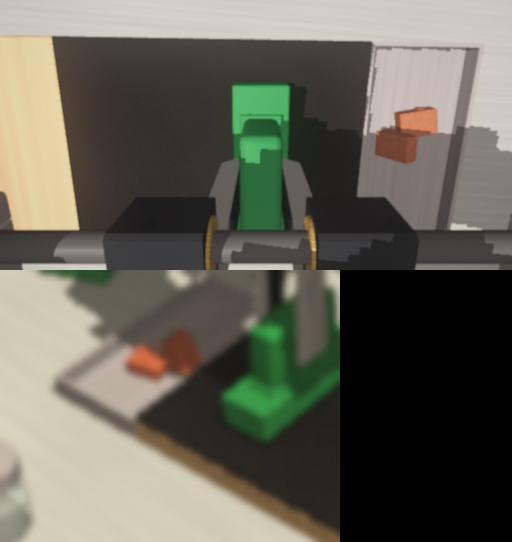

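Both chips are inside the tray walls at wrist-crop (416,121) and (396,146), and nothing is left on the mat. Next I lower the scraper to contact and release it.

```bash
python3 -m handwheel '[[0,0,0.001,0],[0,0,0.001,0],[0,0,0.001,0]]' && python3 -m handwheel '[[0,0,0.001,0],[0,0,0.001,0]]'
```

```text
clock: 14.85
eef_pos: [540.8, -36.9, 33.6]
eef_rot: [-3.141, -0.003, 0.075]
wrist_force: [-3.5, 4.2, 9.2]
finger_gap: 22.3
clock: 15.1
eef_pos: [541.0, -37.1, 33.6]
eef_rot: [-3.14, -0.003, 0.074]
wrist_force: [-5.2, 4.3, 11.1]
finger_gap: 21.9
```

Contact with the mat is felt (+11 N). I open the jaws in place, then retreat straight up. The finger over the chips' side swings towards the tray but stays about 40 mm above the mat.

```bash
python3 -m handwheel '[[0,0,-0.0005,0],[0,0,-0.0005,0],[0,0,-0.0005,0],[0,0,-0.0005,0]]' 0.55 && python3 -m handwheel '[[0,0,-0.02,0],[0,0,-0.05,0],[0,0,-0.09,0],[0,0,-0.13,0],[0,0,-0.13,0]]' && python3 -m handwheel '[[-0.04,0,0,0],[-0.09,0,0,0],[-0.14,0,0,0],[-0.16,0,0,0],[-0.16,0,0,0]]' && python3 - <<'E'
from h import *
c=cams.get_calibration('wrist');im=cams.camera('wrist');t=cams.camera('scene');S=cams.get_calibration('scene')
b=blobs(green(t)&(np.arange(512)[None]>205)&(np.arange(512)[None]<300))
a=cv2.resize(t[130:230,160:310],None,fx=3.4,fy=3.4)
cv2.imwrite('pics/w10.png',np.vstack([im[:250],np.pad(a,((0,0),(0,2),(0,0)))])[:,:,::-1])
print(im.shape)
E
```

```text
clock: 15.6
eef_pos: [541.0, -37.2, 33.9]
eef_rot: [-3.14, -0.003, 0.074]
wrist_force: [-0.3, 0.6, 0.2]
finger_gap: 42.3
clock: 16.23
eef_pos: [541.9, -37.7, 166.8]
eef_rot: [-3.141, -0.008, 0.074]
wrist_force: [-0.1, 0.1, -0.3]
finger_gap: 42.1
clock: 16.85
eef_pos: [381.6, -49.5, 165.0]
eef_rot: [-3.141, -0.008, 0.074]
wrist_force: [0.9, 0.2, -1.0]
finger_gap: 41.9
(384, 512, 3)
```

The viewer limit is reached, so I'll check numerically.

```bash
python3 - <<'E'
from h import *
T=cams.get_calibration('top');S=cams.get_calibration('scene');t=cams.camera('top');s=cams.camera('scene')
a=np.radians(3.8);ly=np.array([np.cos(a),np.sin(a),0]);lx=np.array([np.sin(a),-np.cos(a),0]);o=np.array([539.3,-36.5,24.])
C=[o+i*hx*lx+j*hy*ly+[0,0,z] for hx,hy,z in((18,55,0),(18,55,28),(11,35,76)) for i in(-1,1) for j in(-1,1)]
u=np.array([.0638,-.998]);v=np.array([.998,.0638])
for n,c,im in(('top',T,t),('scene',S,s)):
  q=np.array([proj(c,X) for X in C]);print(n,'scraper expected',q.min(0).round(0),q.max(0).round(0))
  x0,y0=(q.min(0)-15).astype(int);x1,y1=(q.max(0)+15).astype(int);m=np.zeros((384,512),bool);m[y0:y1,x0:x1]=1
  ys,xs=np.nonzero(green(im)&m);print('   seen',xs.min(),ys.min(),xs.max(),ys.max())
  h=hsv(im);r=(h[...,0]<14)&(h[...,1]>130)&(h[...,2]>40);p=proj(c,np.array([549.6,-152,10])).astype(int)
  w=np.zeros_like(r);w[p[1]-45:p[1]+45,p[0]-60:p[0]+60]=1
  for b in blobs(r&w,12):
    d=onz(c,cen(b),12)[:2]-[549.6,-152];print('   chip',cen(b).round(0),cv2.contourArea(b),'tray along',(d@u).round(0),'across',(d@v).round(0))
E
```

```text
top scraper expected [265. 160.] [287. 213.]
   seen 252 155 288 217
   chip [324. 177.] 180.0 tray along -4.0 across 13.0
scene scraper expected [224. 152.] [266. 202.]
   seen 225 154 266 199
   chip [209. 175.] 139.0 tray along -7.0 across 9.0
```

```bash
python3 -c "
from cell import manip,read_state
s=read_state();print(s['clock'],s['eef_pos'],s['wrist_force'])
print(manip.sign_off())"
```

```text
17.05 [382.85200467 -49.44870226 165.06873526] [0.3163762  0.39432851 0.03842667]
the job is handed in; nothing more can be done
None
```

I gripped the scraper by its handle, pushed both chips along the mat into the tray, and stood the scraper released on the cleared mat. The job was handed in at 17 s; no verdict is reported.

**First grasp:** it failed. The jaws only pinched the top edge of the rib, pressing with 57 N. The images then showed the fingertips about 30 mm behind the reported TCP, where the text says 8 mm ahead. I regrasped using the measured offset, and the jaws stopped at 21.6 mm on the 22 mm rib.

**Last checks:**
- **Chips:** both were clearly inside the tray walls in the last picture I viewed, one possibly leaning on the other. At the end they showed as one blob, within about 13 mm of the tray centre. Its area in the top view (180 px) matches two chips of about 88 px each. I could not measure their individual heights.
- **Scraper:** in the scene view its outline matches an upright block on the mat to within 3 px. In the top view the colour mask spread about 13 px past the expected left edge, probably dark mat pixels, so that check did not fully agree.
- **Final look:** the limit of 12 viewed pictures was reached, so I checked the final pose by numbers only, not by eye.
- **Robot:** it was clear of everything, with the wrist force near zero.

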